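# Seat the jig bar to its mark and pin it

## Robot

A 7-joint arm with a two-finger parallel gripper is mounted at the origin on the work surface. World frame = base frame: x ahead of the robot, y to its left, z up, the work surface at z = 0. Lengths are in m, angles in rad, forces in N, time in s.
With the tool pointing down it reaches from about 0.4 to 0.85 m from the base axis. Payload 4.5 kg.
Tool frame: the origin (TCP) lies between the finger pads; the fingertips stand 19 mm ahead of it and the grasp point (between the pads) is the TCP (r.tips_ahead is the distance from the TCP to the fingertips, in m); z points along the fingers, y is the line along which they close (so a half turn about z gives the same grasp; the last joint's range is limited). The gripper opens to 88 mm and grips with 3 to 60 N. Pads are 18 mm wide; open, the fingers measure 123 mm over their backs; the gripper's body (75 mm by 187 mm) begins 45 mm behind the grasp point.
Start: joints at [1.276, 0.689, -0.195, 1.565, 0.157, 0.902, -0.215], TCP at [0.202, -0.592, 0.258] pointing down, gripper open.
Joint ranges: [-3.01, 3.01], [-0.46, 2.08], [-1.47, 1.51], [0.13, 2.56], [-1, 4.14], [0.04, 2.09], [-2.66, 2.66]. Speed limits (rad/s): [2.57, 2.57, 3.14, 3.14, 3.14, 3.14, 3.14].

## Interface

Orientations are given as a unit quaternion [x, y, z, w].
In Python, from plant import r, cams, models gives the robot as it stands. The module is installed in compiled form; this text tells all that it offers.
- The arm moves only by the tool jog_arm, never from a script. Its arguments are lists of equal length, an entry for each row: "turn": the turn, a rotation vector about the tool's x, y, z in rad, a list of three; "translation": the shift along the tool's x, y, z in m, a list of three; "grip": the closure, from 0 (fully open) to 1 (shut). In form: {"turn": [[ax, ay, az], ...], "translation": [[tx, ty, tz], ...], "grip": [grip, ...]}. A call has 1 to 20 rows; each row is the pose to reach, as a shift and turn from the pose commanded when the call began, along the tool's axes at that moment; what a row does not reach only later rows make up. A row lasts 1/8 s, in which the tool goes at most 62.5 mm and 10.7 degrees, less where a joint would pass 70% of its speed; a pose out of reach is approached as far as the arm can. A call with a gripper value outside its range is refused whole. The fingers move at their own pace and stop on an object; "force" is the grip in N (left out, the last holds). Time passes only in rows, so rows that repeat a pose let the fingers close. It gives the time, the measured TCP pose, the force, the opening and the grip force at its end, in the units of the state.
- r.get_state(): the state, without advancing time (a new reading comes with each control period).
- cams.snapshot(name): name is "scene" or "top" or "wrist"; returns the picture (420x560x3 uint8, red, green, blue); there is no depth.
- cams.camera_params(name): a dict with "fx", "fy", "cx", "cy" (pixels), "k1" (the pictures are not rectified: a ray, as slopes to the right and down, at radius r is drawn at 1 + k1 r^2 times it, then the intrinsics apply), "eye" and "orientation" of the camera in the world. Camera axes: x right, y up, looking along -z (the intrinsics and any distortion apply to the point x, -y, -z); pixel columns grow to the right and rows downward; lengths in m; the calibration is good to about 2 mm. A picture is of the moment at which its call begins: read the wrist's pose just before it. camera_params takes no time and is no camera call; for the wrist camera it gives the pose at the moment of the call.
- r.finish_job(): hands the job in; it is judged then, once.
Trained networks look in the newest picture that a camera, given by its name, has taken for a name from the list of things; names that differ only in an ending like _2 or _b are one class to them, and where a whole thing is asked for, a point or a joint stands for the part that bears it (a point fixed in the world has none). Each returns a list of dicts, best first, with "p" (0 to 1); they miss things now and then, are a little off and sometimes report something else, mostly with a low value. They report only what shows in the picture. A call takes as long as a camera call. They do not tell look-alikes from the thing itself.
- models.find_in(camera, name): "position" ([x, y, z] in m, in world coordinates, good to about 4 mm: the middle of the surface that is visible of it).
- models.masks_of(camera, name): "pixels" (420x560 bool, what is visible of it).
- models.place_of(camera, name): "position" ([x, y, z] in m, in world coordinates, good to about 4 mm: a listed point, or the origin of a listed thing).
The state is a dict: "clock": time; "q": joint angles; "qd": joint speeds; "joint_torque": joint torques, N m; "tool_pos": TCP position; "eef_rot": TCP orientation; "contact_force": force on the tool from outside, world axes, zero at the start; "moment": the same for the moment, N m; "opening": opening from 0.0 (shut) to 1.0 (fully open); "finger_force": force on a finger pad.
Only numpy, scipy, OpenCV 4.12 (cv2) and the standard library are available. Lean on these libraries where they do the work, as an engineer would, in place of code of your own. Each camera call takes 0.05 s, during which the arm holds its last target. There are 200 camera calls.

## Task

Take the square jig bar out of its stowage sleeve and push it nose first into the receiver until it bottoms: the loose stop inside drags before the end, so go by the dark line scribed round the bar, which must come level with the mouth of the receiver. Then drop the loose lock pin down through the hole on top of the receiver and through the bar until its head sits down. Leave the other things on the bench where they are.

Things in the scene. Friction and masses are not known exactly. Their poses are not given: they have to be found in the camera images.
- bar: Loose bare aluminium bar, 25 x 25 mm square, 180 mm long, about 0.25 kg. Origin: centre of its underside at mid-length; x runs along it to its nose, z up. A 13 mm hole runs through it along z, 45 mm behind the nose (x = +45). It starts level on the floor of the sleeve's pocket, 72 to 80 mm of its nose end sticking out, its tail hidden inside.
- bar_nose (a point): Centre of the bar's nose face, on its axis (x = +90, z = +12.5 mm in the bar's frame). As only the nose half is free at first and the bore needs 90 mm, the bar has to be put down on the way (for example on the receiver's rest rail, nose just in the mouth) and taken again by its tail half.
- bar_mark (a point): On the bar's axis at mid-length (x = 0, z = +12.5 mm): the nose-side edge, 90 mm from the nose, of the dark line 3 mm wide that is scribed round the bar.
- sleeve: Fixed grey square sleeve, 43 mm wide, 118 mm long, top 70 mm above the bench, on a 90 mm wide, 6 mm thick foot plate. Origin: on the bench under its open mouth; x points out of the mouth, the way the bar is pulled out. The pocket is 35 mm wide, floor 34 mm and ceiling 66 mm above the bench, 114 mm deep, closed at the back.
- receiver: Fixed grey steel receiver block, 47.5 mm wide, 122 mm long, top 67 mm above the bench, on a 100 mm wide, 8 mm thick base plate. Origin: on the bench under the face of its mouth; x points into the blind bore, z up. The bore is 27.5 mm wide (flared to 36 mm over the first 8 mm), floor 30 mm, ceiling 59 mm above the bench.
- receiver_mouth (a point): Middle of the bore's floor at the mouth, 30 mm above the bench. From here a rest rail 16 mm wide runs 110 mm out of the mouth at floor height: the bar lies on it in line with the bore, fingers pass either side.
- stop (a joint): Travel of the loose brass stop inside the bore, 0 to 0.030 m. It slides with about 6 N of friction and stays where it is pushed. It meets the nose 60 to 78 mm in and bottoms firmly at 0.030, the nose 90 mm in, the bar's line level with the mouth, the cross holes in line. 20 N is plenty.
- receiver_pinhole (a point): Centre of the 14 mm pin hole in the receiver's top face (67 mm above the bench, 45 mm in from the mouth); below the bar the hole goes on 14 mm into the floor.
- pin: Loose steel lock pin, upright. Shank 8 mm diameter and 43 mm long with a tapered tip, then a 20 mm flange 4 mm thick, then a 16 mm round knob 30 mm tall: 77 mm in all, 50 g. Origin: the tip, z up along the pin. The knob is at 47 to 77 mm. It starts standing in the pin block, flange resting on the block's top.
- pin_tip (a point): The pin's tip (its origin). With the pin fully in, it is 24 mm above the bench, the flange on the receiver's top.
- pinblock: Fixed plywood block 50 x 50 x 48 mm with an 11 mm hole in the middle of its top that holds the pin. Origin: centre of its underside. It and the jar swap places.
- jar: White jar with a thin rod standing in it, 60 mm diameter, 85 mm tall (rod to 155 mm); leave alone. Origin: centre of its underside.
- collar: Dark steel ring, 40 mm diameter, 14 mm high; leave alone. Origin: centre of its underside.
- wrench: Wrench lying on the bench; leave alone.
- screwdriver: Screwdriver lying on the bench; leave alone.
- hammer: Hammer lying on the bench; leave alone.
- can: Can 60 mm diameter, 100 mm tall; leave alone.
- offcut: Dark tube offcut, 28 mm diameter, 100 mm long, lying; leave alone.
Mind the look-alikes: they are no part of the job. Of the things like the bar, leave any that is pink or turquoise; of the rest the larger one is meant.

How it is judged:
On the way, in this order (a step that is already met when the one before it is completed fails the run):
1. the bar is bottomed in the receiver, its line level with the mouth within 2.5 mm (x of bar_nose in the frame of receiver between 0.0875 and 0.094 m and y of bar_nose in the frame of receiver between -0.004 and 0.004 m and z of bar_nose in the frame of receiver between 0.036 and 0.052 m and angle between the x axis of bar and the x axis of receiver, either way round below 0.07 rad), for 0.2 s.
2. the lock pin is through the receiver and the bar (all of step 1 and x of pin_tip in the frame of receiver between 0.039 and 0.051 m and y of pin_tip in the frame of receiver between -0.006 and 0.006 m and z of pin_tip in the frame of receiver below 0.028 m and angle between pin's own z axis and vertical below 0.12 rad), for 0.2 s.
At the end, for the whole second after the job is handed in: The bar lies in the receiver's bore with its nose 87.5 to 94 mm past the mouth (home is 90), within 4 mm sideways and 4 degrees of the bore; the pin stands upright in the pin hole within 6 mm of its centre, its tip within 4 mm of fully down; both released and at rest (all of step 2 and linear speed of each of bar, pin below 0.02 m/s and contact force between the fingers and bar below 0.1 N and contact force between the fingers and pin below 0.1 N); the robot touches nothing.
It fails at once if a bystander is shoved more than 40 mm or the jar or can is tipped over (distance of any of jar, collar, wrench, screwdriver, hammer, can, offcut from where it was at the start of the episode above 0.04 m or angle between any of jar, can's own z axis and vertical above 0.6 rad).
It also fails if it takes over 58 s, if anything falls off the work surface, if the arm or the gripper's body presses on something with over 40 N, if the wrist force passes 120 N, or if a joint passes its speed limit or range.

## Working session

There is one attempt and no reset: what is moved stays moved. The work goes in short steps, Python scripts to look and compute and a tool call to move; the robot and the scene stay as the last step left them, time stands still between calls to the robot, and variables do not carry over. Pictures are saved under pics/ and viewed, at most 11 in all, crops included, and the job is handed in when it is done.

Besides the shell and the picture viewer there is one more tool, called after "Emit:" in YAML: its name, and indented under it one key for each argument. jog_arm: Moves the arm, as the interface text tells. Its arguments: {"type":"object","properties":{"turn":{"type":"array"},"translation":{"type":"array"},"grip":{"type":"array"},"force":{"type":"number"}},"required":["turn","translation","grip"]}

```bash
mkdir -p pics; cat > h.py <<'E'
import numpy as np, cv2
from plant import r,cams,models
from scipy.spatial.transform import Rotation as R
def snap(c,f=None):
    im=cams.snapshot(c)
    if f: cv2.imwrite('pics/'+f,im[:,:,::-1])
    return im
def ray(p,u,v):
    d=np.array([(u-p['cx'])/p['fx'],(v-p['cy'])/p['fy']]); s=d.copy()
    for _ in range(20): s=d/(1+p['k1']*(s@s))
    return R.from_quat(p['orientation']).apply([s[0],-s[1],-1])
def onz(p,u,v,z):
    d=ray(p,u,v); e=np.array(p['eye']); return e+d*(z-e[2])/d[2]
def proj(p,X):
    c=R.from_quat(p['orientation']).inv().apply(np.array(X)-p['eye']); s=np.array([c[0],-c[1]])/-c[2]
    s=s*(1+p['k1']*(s@s)); return s*[p['fx'],p['fy']]+[p['cx'],p['cy']]
def totool(v):
    return R.from_quat(r.get_state()['eef_rot']).inv().apply(v)
E
python3 - <<'E'
from h import *
np.set_printoptions(precision=4,suppress=True)
for c in('top','scene'):
    snap(c,c+'0.png'); print(c,cams.camera_params(c))
    for n in ['bar','bar_nose','bar_mark','sleeve','receiver','receiver_mouth','receiver_pinhole','pin','pin_tip','pinblock','jar','collar','can','offcut','hammer']:
        print(n,[(np.round(d['position'],3).tolist(),round(d['p'],2)) for d in models.place_of(c,n)][:4])
s=r.get_state();print(s['clock'],s['tool_pos'],s['eef_rot'])
E
```

```text
top {'fx': 455.1872846396369, 'fy': 455.1872846396369, 'cx': 285.40703088536293, 'cy': 206.87344054918827, 'k1': 0.01720195550270939, 'eye': array([ 0.3883, -0.039 ,  1.411 ]), 'orientation': array([-0.037 ,  0.0167,  0.7114, -0.7017])}
bar [([0.443, 0.236, 0.001], 0.77), ([0.315, 0.141, -0.002], 0.73), ([0.237, 0.317, -0.004], 0.63), ([0.58, 0.317, 0.033], 0.5)]
bar_nose [([0.377, 0.229, 0.009], 0.53), ([0.567, 0.224, 0.045], 0.48)]
bar_mark [([0.241, 0.316, 0.013], 0.83), ([0.441, 0.238, 0.006], 0.68), ([0.58, 0.312, 0.045], 0.56)]
sleeve [([0.58, 0.301, -0.001], 0.68), ([0.579, 0.316, 0.036], 0.55), ([0.762, -0.016, 0.002], 0.45)]
receiver [([0.579, -0.147, -0.0], 0.88)]
receiver_mouth [([0.576, -0.143, 0.029], 0.91)]
receiver_pinhole [([0.585, -0.191, 0.069], 0.65)]
pin [([0.433, 0.024, 0.006], 0.43)]
pin_tip [([0.582, 0.313, 0.046], 0.59)]
pinblock [([0.429, 0.03, -0.003], 0.63), ([0.576, -0.144, 0.026], 0.44)]
jar [([0.408, -0.286, -0.001], 0.92)]
collar [([0.726, 0.131, 0.003], 0.51), ([0.73, 0.314, 0.001], 0.21)]
can [([0.584, -0.195, 0.068], 0.71)]
offcut [([0.361, 0.461, -0
[... 579 characters left out ...]
0.72), ([0.239, 0.316, 0.017], 0.69), ([0.58, 0.314, 0.045], 0.62), ([0.446, 0.238, 0.01], 0.61)]
sleeve [([0.579, 0.303, 0.001], 0.63)]
receiver [([0.575, -0.148, -0.004], 0.96)]
receiver_mouth [([0.581, -0.148, 0.028], 0.66)]
receiver_pinhole [([0.581, -0.19, 0.068], 0.6)]
pin [([0.431, 0.025, 0.003], 0.59)]
pin_tip []
pinblock [([0.432, 0.027, 0.002], 0.86)]
jar [([0.412, -0.286, -0.001], 0.95)]
collar [([0.727, 0.129, -0.003], 0.6)]
can [([0.427, 0.027, 0.003], 0.7)]
offcut [([0.361, 0.46, 0.0], 0.97)]
hammer [([0.442, -0.5, -0.005], 0.61), ([0.61, -0.419, -0.004], 0.53), ([0.428, 0.029, 0.002], 0.52), ([0.359, 0.46, 0.0], 0.3)]
1.6 [ 0.2018 -0.5915  0.2577] [0.9865 0.1637 0.     0.    ]
```

View pics/top0.png

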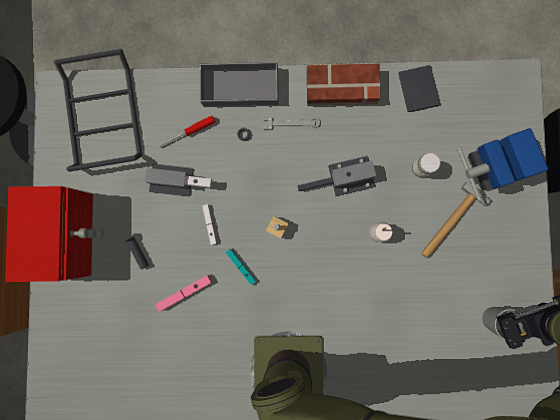

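View pics/scene0.png

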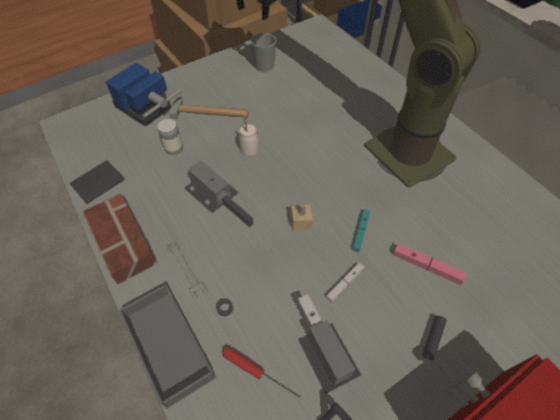

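The scene shows the real bar as the silvery bar sticking out of the sleeve (top image about 198,183). The white bar at 208,225 is the smaller look-alike, next to the pink and turquoise ones. The receiver is at 353,175, with its rail pointing left, and the pin block is at 279,227. Next I measure the axes.

```bash
python3 - <<'E'
from h import *
np.set_printoptions(precision=4,suppress=True)
for c,(bc,rc) in {'top':((198,182),(353,175)),'scene':((310,310),(212,187))}.items():
    im=snap(c); p=cams.camera_params(c)
    ms=models.masks_of(c,'bar')
    for m in ms:
        v,u=np.nonzero(m['pixels'])
        if np.hypot(u.mean()-bc[0],v.mean()-bc[1])>15: continue
        P=np.array([onz(p,a,b,.059)[:2] for a,b in zip(u,v)],np.float32)
        print(c,'bar',m['p'],len(u),cv2.minAreaRect(P),cv2.boxPoints(cv2.minAreaRect(P)).tolist())
    for n,z in(('sleeve',.07),('receiver',.067)):
        for m in models.masks_of(c,n)[:2]:
            v,u=np.nonzero(m['pixels']); P=np.array([onz(p,a,b,z)[:2] for a,b in zip(u,v)],np.float32)
            print(c,n,m['p'],len(u),u.mean(),v.mean(),cv2.minAreaRect(P))
    if c=='top':
        a=cv2.resize(im[150:205,135:225],None,fx=8,fy=8,interpolation=cv2.INTER_CUBIC)
        b=cv2.resize(im[145:205,290:385],None,fx=7.5,fy=7.5,interpolation=cv2.INTER_CUBIC)
        b=cv2.resize(b,(720,455)); a=a[100:400]
        o=np.zeros((600,720,3),np.uint8); o=np.vstack([cv2.resize(im[160:200,140:220],(600,300),interpolation=cv2.INTER_CUBIC),cv2.resize(im[155:195,295:375],(600,300),interpolation=cv2.INTER_CUBIC)])
        cv2.imwrite('pics/crop1.png',o[:,:,::-1])
E
```

```text
top bar 0.55 206 ((0.5732424855232239, 0.26224905252456665), (0.07671717554330826, 0.02650376968085766), 80.96717071533203) [[0.5541325807571411, 0.2264467179775238], [0.5803077220916748, 0.22228559851646423], [0.5923523902893066, 0.2980513870716095], [0.566177248954773, 0.30221250653266907]]
top sleeve 0.6 1183 168.61792054099746 179.03972950126797 ((0.5793156027793884, 0.34761565923690796), (0.13951511681079865, 0.08601117134094238), 83.02143859863281)
top sleeve 0.51 254 197.6968503937008 181.1968503937008 ((0.5719893574714661, 0.2587774395942688), (0.07832708954811096, 0.03005226142704487), 89.06307983398438)
top receiver 0.8 1536 346.9108072916667 176.328125 ((0.5719956755638123, -0.15196341276168823), (0.09507115930318832, 0.2311839610338211), 12.2544584274292)
top receiver 0.66 290 276.7689655172414 226.62758620689655 ((0.4329358637332916, 0.025398850440979004), (0.05557173490524292, 0.048872221261262894), 62.779266357421875)
scene bar 0.65 372 ((0.5735845565795898, 0.2606699764728546), (0.0710129514336586, 0.029592104256153107), 82.77469635009766) [[0.5544403195381165, 0.22730636596679688], [0.5837973952293396, 0.22358453273773193], [0.5927287936210632, 0.29403358697891235], [0.5633717179298401, 0.2977554202079773]]
scene sleeve 0.81 2582 328.4697908597986 356.6762199845081 ((0.5992090106010437, 0.36424970626831055), (0.13604974746704102, 0.08810702711343765), 82.31739807128906)
scene sleeve 0.56 396 308.6338383838384 310.6388888888889 ((0.5765159130096436, 0.26335039734840393), (0.07104680687189102, 0.029683325439691544), 82.52835845947266)
scene receiver 0.64 1711 213.79193454120397 191.03156049094096 ((0.5951723456382751, -0.12958648800849915), (0.0952211394906044, 0.26296496391296387), 12.42758846282959)
```

View pics/crop1.png

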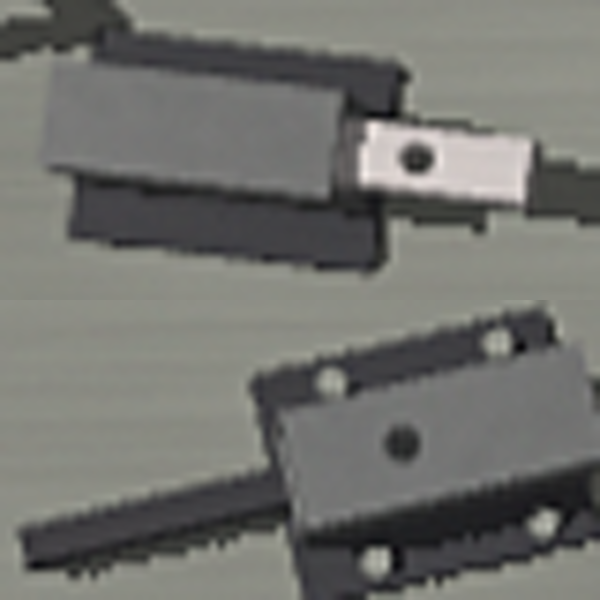

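The crop shows the sleeve with the bar's hole at crop (417,158), and the receiver with its pin hole at (403,443) and the rail to its left. I turn these corners into poses.

```bash
python3 - <<'E'
from h import *
np.set_printoptions(precision=4,suppress=True)
p=cams.camera_params('top')
def w(X,Y,z,b):
    if b: return onz(p,295+(X+.5)/7.5-.5,155+(Y-300+.5)/7.5-.5,z)[:2]
    return onz(p,140+(X+.5)/7.5-.5,160+(Y+.5)/7.5-.5,z)[:2]
def ang(a,b): d=b-a; return np.degrees(np.arctan2(d[1],d[0]))
S=[w(x,y,.07,0) for x,y in((60,62),(355,90),(330,198),(45,168))]
print('sleeve',*S,ang(S[0],S[1]),ang(S[3],S[2]),'mouth',(S[1]+S[2])/2, 'back',(S[0]+S[3])/2)
N=[w(x,y,.059,0) for x,y in((530,140),(525,205))]; H=w(417,158,.059,0)
B=[w(x,y,.059,0) for x,y in((368,120),(535,141),(360,183),(525,205))]
print('nose',(N[0]+N[1])/2,'hole',H,ang(H,(N[0]+N[1])/2),ang(B[0],B[1]),ang(B[2],B[3]))
T=[w(x,y,.067,1) for x,y in((285,410),(578,345),(600,455),(300,528))]
print('recv',ang(T[0],T[1]),ang(T[3],T[2]),'mouth',(T[0]+T[3])/2,'hole',w(403,443,.067,1))
L=[w(x,y,.03,1) for x,y in((22,525),(270,475),(30,568),(285,515))]
print('rail end',(L[0]+L[2])/2,ang(L[0],L[1]),ang(L[2],L[3]))
E
```

```text
sleeve [0.6142 0.4106] [0.6009 0.2921] [0.5578 0.3019] [0.5716 0.4162] -96.3731492534494 -96.9078043784943 mouth [0.5793 0.297 ] back [0.5929 0.4134]
nose [0.5682 0.2252] hole [0.5747 0.2697] -98.38870254136768 -98.1090559596031 -98.50067202831886
recv -78.36582095478069 -77.15392645367838 mouth [ 0.5774 -0.1451] hole [ 0.587  -0.1889]
rail end [ 0.5527 -0.0393] -79.4589014379361 -79.10227194940067
```

Emit:
jog_arm:
  turn:
    - [0,0,-1.103]
    - [0,0,-1.103]
    - [0,0,-1.103]
    - [0,0,-1.103]
    - [0,0,-1.103]
    - [0,0,-1.103]
    - [0,0,-1.103]
    - [0,0,-1.103]
    - [0,0,-1.103]
    - [0,0,-1.103]
    - [0,0,-1.103]
    - [0,0,-1.103]
    - [0,0,-1.103]
    - [0,0,-1.103]
    - [0,0,-1.103]
    - [0,0,-1.103]
    - [0,0,-1.103]
    - [0,0,-1.103]
    - [0,0,-1.103]
    - [0,0,-1.103]
  translation:
    - [0.626,-0.6855,0.038]
    - [0.626,-0.6855,0.038]
    - [0.626,-0.6855,0.038]
    - [0.626,-0.6855,0.038]
    - [0.626,-0.6855,0.038]
    - [0.626,-0.6855,0.038]
    - [0.626,-0.6855,0.038]
    - [0.626,-0.6855,0.038]
    - [0.626,-0.6855,0.038]
    - [0.626,-0.6855,0.038]
    - [0.626,-0.6855,0.038]
    - [0.626,-0.6855,0.038]
    - [0.626,-0.6855,0.038]
    - [0.626,-0.6855,0.038]
    - [0.626,-0.6855,0.038]
    - [0.626,-0.6855,0.038]
    - [0.626,-0.6855,0.038]
    - [0.626,-0.6855,0.038]
    - [0.626,-0.6855,0.038]
    - [0.626,-0.6855,0.038]
  grip: [0.3,0.3,0.3,0.3,0.3,0.3,0.3,0.3,0.3,0.3,0.3,0.3,0.3,0.3,0.3,0.3,0.3,0.3,0.3,0.3]

```text
clock: 4.5
tool_pos: [0.573, 0.2586, 0.2199]
eef_rot: [0.755, 0.656, 0.0, 0.0]
contact_force: [-0.6, -0.1, -0.1]
opening: 0.702
finger_force: 0.0
```

```bash
python3 - <<'E'
from h import *
s=r.get_state(); p=cams.camera_params('wrist'); snap('wrist','w1.png')
print(s['clock'],s['tool_pos'],s['eef_rot'],s['q'],p)
for n in('bar_nose','bar'):
    print(n,[(np.round(d['position'],4),d['p']) for d in models.place_of('wrist',n)])
for m in models.masks_of('wrist','bar')[:3]:
    v,u=np.nonzero(m['pixels']); P=np.array([onz(p,a,b,.059)[:2] for a,b in zip(u,v)],np.float32)
    print(m['p'],u.mean(),v.mean(),cv2.minAreaRect(P),cv2.boxPoints(cv2.minAreaRect(P)).tolist())
E
```

```text
4.5 [0.57303783 0.25861947 0.21993651] [7.54806348e-01 6.55947666e-01 3.31401243e-07 1.91252177e-04] [-0.29466724  0.75412556 -0.37203955  1.5865766   0.33386487  0.86424714
 -0.93315573] {'fx': 321.77551191989767, 'fy': 321.77551191989767, 'cx': 280.3775466590102, 'cy': 207.58396725604183, 'k1': -0.046096701795811275, 'eye': array([0.58264184, 0.33551228, 0.34759061]), 'orientation': array([-0.15261093,  0.01081666, -0.06849946,  0.98585026])}
bar_nose [(array([0.2845, 0.2336, 0.0138]), 0.89), (array([0.5632, 0.2265, 0.0488]), 0.78), (array([0.387 , 0.2248, 0.0101]), 0.75)]
bar [(array([ 0.4466,  0.2391, -0.0037]), 0.55)]
0.86 169.75379170879677 215.767947421638 ((0.46247878670692444, 0.25055211782455444), (0.1129559874534607, 0.018344884738326073), 12.400603294372559) [[0.40534865856170654, 0.24738217890262604], [0.4092881679534912, 0.2294652760028839], [0.5196089148521423, 0.25372207164764404], [0.5156694054603577, 0.271638959646225]]
0.86 16.495049504950494 218.43502475247524 ((0.30517247319221497, 0.2720392048358917), (0.04429227113723755, 0.05864488705992699), 29.99102020263672) [[0.27133437991142273, 0.28636541962623596], [0.30064883828163147, 0.23557287454605103], [0.3390105664730072, 0.2577129900455475], [0.30969610810279846, 0.3085055351257324]]
0.62 279.32748815165877 188.44597156398103 ((0.5710009336471558, 0.260998398065567), (0.0757637694478035, 0.026280436664819717), 81.24278259277344) [[0.5522464513778687, 0.22555869817733765], [0.5782204866409302, 0.22155755758285522], [0.5897554159164429, 0.2964380979537964], [0.5637813806533813, 0.3004392385482788]]
```

View pics/w1.png

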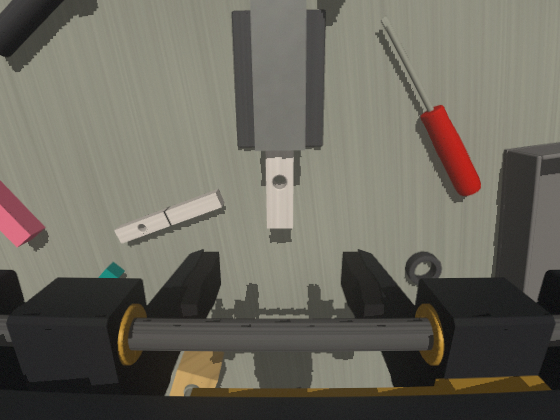

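The wrist view shows the bar sticking out of the sleeve mouth, with the hole at (280,181) and the nose at row 228, centred between the fingers. I'll descend and grip.

Emit:
jog_arm:
  turn:
    - [0,0,0]
    - [0,0,0]
    - [0,0,0]
    - [0,0,0]
    - [0,0,0]
    - [0,0,0]
    - [0,0,0]
    - [0,0,0]
    - [0,0,0]
  translation:
    - [0,-0.001,0.05]
    - [0,-0.001,0.1]
    - [0,-0.001,0.145]
    - [0,-0.001,0.174]
    - [0,-0.001,0.174]
    - [0,-0.001,0.174]
    - [0,-0.001,0.174]
    - [0,-0.001,0.174]
    - [0,-0.001,0.174]
  grip: [0.3,0.3,0.3,0.3,0.3,1,1,1,1]
  force: 30

```text
clock: 5.82
tool_pos: [0.5723, 0.2596, 0.0464]
eef_rot: [0.755, 0.656, 0.001, 0.0]
contact_force: [-0.3, 0.2, 0.9]
opening: 0.276
finger_force: 30.0
```

Emit:
jog_arm:
  turn:
    - [0,0,0]
    - [0,0,0]
    - [0,0,0]
    - [0,0,0]
    - [0,0,0]
    - [0,0,0]
  translation:
    - [0,0,-0.003]
    - [-0.03,0,-0.003]
    - [-0.07,0,-0.003]
    - [-0.115,0,-0.003]
    - [-0.135,0,-0.003]
    - [-0.135,0,-0.1]
  grip: [1,1,1,1,1,1]

```text
clock: 6.58
tool_pos: [0.5496, 0.1223, 0.1072]
eef_rot: [0.755, 0.655, -0.006, -0.002]
contact_force: [0.9, 0.2, -2.4]
opening: 0.279
finger_force: 30.0
```

```bash
python3 - <<'E'
from h import *
s=r.get_state(); print(s['clock'],s['tool_pos'],R.from_quat(s['eef_rot']).as_matrix(),s['contact_force'],s['opening'],s['finger_force'])
snap('wrist','w2.png'); snap('top')
for c in('wrist','top'):
  for n in('bar_nose','bar_mark'): print(c,n,[(np.round(d['position'],4),d['p']) for d in models.place_of(c,n)])
E
```

```text
6.575 [0.54963465 0.12230457 0.10717615] [[ 0.14056903  0.99000381 -0.0115242 ]
 [ 0.99004649 -0.14063774 -0.00538246]
 [-0.0069494  -0.01065288 -0.99991911]] [ 0.90022897  0.17929362 -2.41612675] 0.2790780269333276 29.999742277432233
wrist bar_nose [(array([0.5437, 0.0923, 0.1172]), 0.74), (array([0.3874, 0.2258, 0.0118]), 0.71)]
wrist bar_mark [(array([0.4428, 0.2346, 0.0109]), 0.66), (array([0.5634, 0.1764, 0.0934]), 0.57)]
top bar_nose [(array([ 0.4096, -0.285 ,  0.003 ]), 0.72), (array([0.2814, 0.2324, 0.0154]), 0.62), (array([3.605e-01, 4.652e-01, 1.000e-04]), 0.58), (array([0.3769, 0.2224, 0.01  ]), 0.55)]
top bar_mark [(array([0.236 , 0.3151, 0.0124]), 0.63), (array([0.4438, 0.2319, 0.0084]), 0.54)]
```

View pics/w2.png

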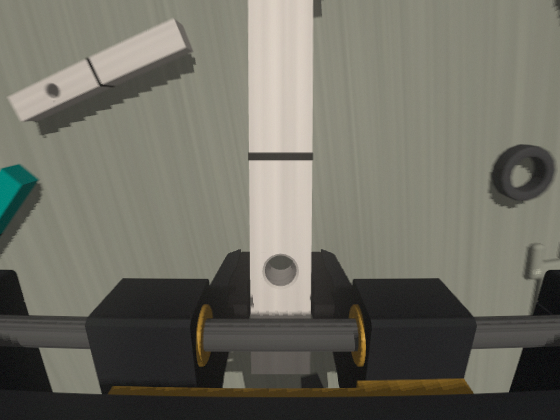

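The bar is out and held straight in the jaws, with the mark at row 156 and the hole at (281,269). I'll compute the grip offset and any pitch, and prepare the receiver approach.

```bash
python3 - <<'E'
from h import *
np.set_printoptions(precision=4,suppress=True)
im=snap('wrist'); s=r.get_state(); p=cams.camera_params('wrist'); t=np.array(s['tool_pos']); Rt=R.from_quat(s['eef_rot']); print(t,s['contact_force'])
for u,v in((281,160),(281,269),(248,157),(312,157),(249,20),(313,20)):
    e=Rt.inv().apply(p['eye']-t); d=Rt.inv().apply(ray(p,u,v)); print((u,v),e+d*(-.0125-e[2])/d[2])
# widths along bar give pitch
g=cv2.cvtColor(im,7).astype(int)
for v in(2,60,120,200): 
    row=g[v,200:360]; d=np.diff(row); print(v,200+d[:80].argmax(),280+d[80:].argmin())
E
```

```text
[0.5523 0.126  0.1101] [-0.3297  0.0467 -2.6875]
(281, 160) [ 0.0589 -0.001  -0.0125]
(281, 269) [ 0.0151 -0.0009 -0.0125]
(248, 157) [ 0.0599 -0.0128 -0.0125]
(312, 157) [ 0.06    0.0101 -0.0125]
(249, 20) [ 0.1042 -0.0114 -0.0125]
(313, 20) [ 0.1042  0.0092 -0.0125]
2 247 312
60 247 312
120 248 312
200 248 311
```

The bar's width stays constant down the image, so its tail droops about 17° in the pads. The TCP is 30 mm behind the nose. I'll carry it above the rail with the nose just short of the mouth, and let the rail level it.

Emit:
jog_arm:
  turn:
    - [0,0,-0.09]
    - [0,0,-0.18]
    - [0,0,-0.27]
    - [0,0,-0.359]
    - [0,0,-0.359]
    - [0,0,-0.359]
    - [0,0,-0.359]
    - [0,0,-0.359]
  translation:
    - [-0.04,0.01,-0.02]
    - [-0.09,0.02,-0.02]
    - [-0.14,0.03,-0.02]
    - [-0.19,0.042,-0.02]
    - [-0.22,0.048,-0.02]
    - [-0.233,0.051,-0.02]
    - [-0.233,0.051,-0.02]
    - [-0.233,0.051,-0.02]
  grip: [1,1,1,1,1,1,1,1]

```text
clock: 7.92
tool_pos: [0.5716, -0.1092, 0.1311]
eef_rot: [0.624, 0.781, 0.001, -0.001]
contact_force: [-0.3, 1.3, -2.8]
opening: 0.282
finger_force: 30.0
```

```bash
python3 - <<'E'
from h import *
np.set_printoptions(precision=4,suppress=True)
im=snap('wrist','w3.png'); snap('top','t3.png'); s=r.get_state(); t=np.array(s['tool_pos']);Rt=R.from_quat(s['eef_rot']); print(t,Rt.as_matrix(),s['contact_force'])
a=np.radians(-77.5);d=np.array([np.cos(a),np.sin(a)]);n=np.array([-d[1],d[0]])
x=t[:2]-[.5774,-.1451]; print('along',x@d,'lat',x@n)
a=im; 
b=cv2.imread('pics/t3.png')[145:205,280:370]
cv2.imwrite('pics/c3.png',np.hstack([cv2.resize(cv2.imread('pics/w3.png'),(400,300)),cv2.resize(b,(400,300),interpolation=2)]))
E
```

```text
[ 0.5716 -0.1096  0.1313] [[-0.2214  0.9752  0.0002]
 [ 0.9752  0.2214  0.0012]
 [ 0.0011  0.0004 -1.    ]] [ 0.4514  0.3242 -2.4683]
along -0.0358676527232697 lat 0.002055603544955183
```

View pics/c3.png

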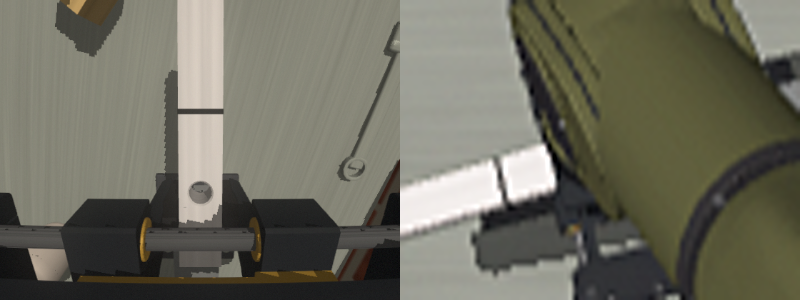

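The tail is up-image over the rail, with its shadow beside it, and the grasp is lined up. I'll lower it so the rail levels it.

Emit:
jog_arm:
  turn:
    - [0,0,0]
    - [0,0,0]
    - [0,0,0]
    - [0,0,0]
    - [0,0,0]
    - [0,0,0]
    - [0,0,0]
  translation:
    - [0,-0.002,0.03]
    - [0,-0.002,0.05]
    - [0,-0.002,0.062]
    - [0,-0.002,0.073]
    - [0,-0.002,0.081]
    - [0,-0.002,0.087]
    - [0,-0.002,0.087]
  grip: [1,1,1,1,1,1,1]

```text
clock: 8.9
tool_pos: [0.5706, -0.1118, 0.0446]
eef_rot: [0.625, 0.78, 0.001, 0.001]
contact_force: [1.4, 0.5, 1.6]
opening: 0.275
finger_force: 30.0
```

```bash
python3 - <<'E'
from h import *
np.set_printoptions(precision=4,suppress=True)
im=snap('wrist'); s=r.get_state(); p=cams.camera_params('wrist'); t=np.array(s['tool_pos']);Rt=R.from_quat(s['eef_rot']); print(t,s['contact_force'],s['moment'])
g=cv2.cvtColor(im,7).astype(int)
for v in(5,60,100,180):
    d=np.diff(g[v,200:360]); print(v,200+d[:80].argmax(),280+d[80:].argmin())
E
```

```text
[ 0.5706 -0.1118  0.0447] [1.8434 0.6458 2.2041] [ 0.2812 -0.3184 -0.1048]
5 242 318
60 243 317
100 244 316
180 246 314
```

Emit:
jog_arm:
  turn:
    - [0,0,0]
    - [0,0,0]
    - [0,0,0]
    - [0,0,0]
    - [0,0,0]
    - [0,0,0]
  translation:
    - [0,0,0.0015]
    - [0,0,0.0025]
    - [-0.005,0,0.0025]
    - [-0.011,0,0.0025]
    - [-0.017,0,0.0025]
    - [-0.02,0,0.0025]
  grip: [1,1,1,1,1,1]

```text
clock: 9.7
tool_pos: [0.5735, -0.1302, 0.0419]
eef_rot: [0.625, 0.781, 0.001, -0.001]
contact_force: [-1.4, 5.6, 5.4]
opening: 0.278
finger_force: 30.0
```

```bash
python3 - <<'E'
from h import *
np.set_printoptions(precision=4,suppress=True)
im=snap('wrist'); s=r.get_state(); t=np.array(s['tool_pos']); print(t,s['contact_force'],s['moment'])
g=cv2.cvtColor(im,7).astype(int)
for v in(5,60,100,180):
    d=np.diff(g[v,200:360]); print(v,200+d[:80].argmax(),280+d[80:].argmin())
E
```

```text
[ 0.5735 -0.1306  0.0419] [-1.1096  4.9301  6.1144] [1.1301 0.0557 0.034 ]
5 241 321
60 242 319
100 244 318
180 246 315
```

Emit:
jog_arm:
  turn:
    - [0,0,0]
    - [0,0,0]
    - [0,0,0]
    - [0,0,0]
    - [0,0,0]
    - [0,0,0]
    - [0,0,0]
    - [0,0,0]
  translation:
    - [0,0,0]
    - [0,0,0]
    - [0,0,0]
    - [0.03,0,0]
    - [0.07,0,0]
    - [0.1,0,0]
    - [0.1,0,0]
    - [0.1,0,0]
  grip: [0.4,0.4,0.4,0.4,0.4,0.4,0.4,0.4]

```text
clock: 10.75
tool_pos: [0.5522, -0.036, 0.0416]
eef_rot: [0.626, 0.78, -0.001, 0.001]
contact_force: [-0.5, 0.0, -0.7]
opening: 0.599
finger_force: 0.0
```

```bash
python3 - <<'E'
from h import *
np.set_printoptions(precision=4,suppress=True)
im=snap('wrist','w4.png'); sc=snap('scene','s4.png'); snap('top'); s=r.get_state(); t=np.array(s['tool_pos']); print(s['clock'],t,s['contact_force'],s['opening'])
for c in('scene','top','wrist'):
  for n in('bar_nose','bar_mark','receiver_mouth'): print(c,n,[(np.round(d['position'],4),d['p']) for d in models.place_of(c,n)][:3])
cv2.imwrite('pics/c4.png',np.hstack([cv2.resize(sc[140:260,170:290],(400,400),interpolation=2),cv2.resize(im,(400,300)).repeat(1,0) if 0 else cv2.copyMakeBorder(cv2.resize(im,(400,300)),0,100,0,0,0)])[:,:,::-1])
E
```

```text
10.9 [ 0.5523 -0.0364  0.0416] [-0.3235 -0.4767  0.1368] 0.6008866886453678
scene bar_nose [(array([0.2644, 0.1034, 0.0074]), 0.76), (array([0.2797, 0.2352, 0.0123]), 0.75), (array([0.3838, 0.2241, 0.0062]), 0.74)]
scene bar_mark [(array([ 0.5639, -0.0777,  0.0417]), 0.87), (array([0.4464, 0.2394, 0.0131]), 0.83), (array([0.2377, 0.3173, 0.014 ]), 0.77)]
scene receiver_mouth [(array([ 0.581 , -0.1487,  0.0274]), 0.73)]
top bar_nose [(array([0.2628, 0.1049, 0.0073]), 0.81), (array([0.2778, 0.2304, 0.012 ]), 0.79), (array([0.3767, 0.2259, 0.0109]), 0.54)]
top bar_mark [(array([0.236 , 0.3144, 0.015 ]), 0.68), (array([0.4416, 0.2348, 0.0062]), 0.63), (array([0.3127, 0.1426, 0.0086]), 0.62)]
top receiver_mouth [(array([ 0.5775, -0.1434,  0.0296]), 0.76)]
wrist bar_nose []
wrist bar_mark [(array([ 0.563, -0.077,  0.041]), 0.56)]
wrist receiver_mouth []
```

View pics/c4.png

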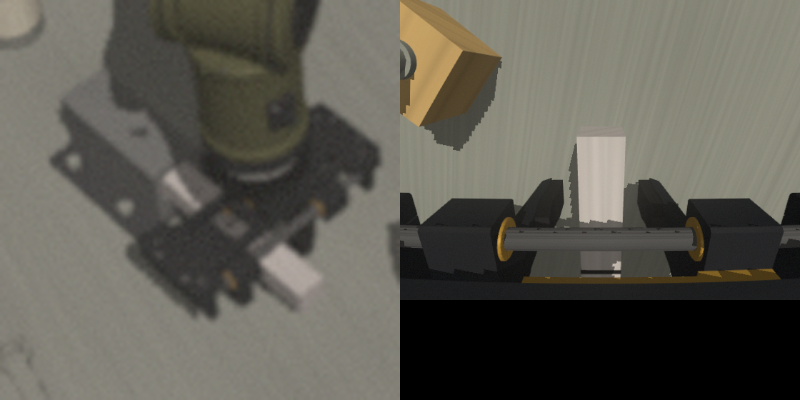

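```bash
python3 - <<'E'
from h import *
np.set_printoptions(precision=4,suppress=True)
im=cv2.imread('pics/w4.png'); s=r.get_state(); p=cams.camera_params('wrist'); t=np.array(s['tool_pos']);print(t)
g=cv2.cvtColor(im,6).astype(int); L=[];Q=[]
for v in range(205,290,20):
    d=np.diff(g[v,200:360]); a,b=200.5+d[:80].argmax(),280.5+d[80:].argmin(); A,B=onz(p,a,v,.055),onz(p,b,v,.055); print(v,a,b,A[:2],B[:2],np.hypot(*(A-B)[:2])); L.append((A+B)[:2]/2)
L=np.array(L); d=L[0]-L[-1]; print('bar ang',np.degrees(np.arctan2(*d[::-1])),'tail',onz(p,281.4,192,.055))
x=np.array([-.2164,.9763]); n=np.array([.9763,.2164]); m=np.array([.5774,-.1451])
print('lat bar',(L-m)@n,'tcp lat',(t[:2]-m)@n,'tail out',(onz(p,281.4,192,.055)[:2]-m)@x,'tcp out',(t[:2]-m)@x)
print(R.from_quat(s['eef_rot']).as_matrix()[:2,:2])
E
```

```text
[ 0.5521 -0.0344  0.0417]
205 247.5 315.5 [0.5294 0.0043] [0.5541 0.0098] 0.025309222615277082
225 247.5 314.5 [ 0.5309 -0.0035] [0.5558 0.002 ] 0.025439817239344187
245 248.5 313.5 [ 0.5329 -0.0116] [ 0.5575 -0.0061] 0.02519722434393619
265 249.5 312.5 [ 0.5349 -0.02  ] [ 0.5592 -0.0145] 0.024953802370321854
285 228.5 312.5 [ 0.5283 -0.0308] [ 0.5615 -0.0233] 0.03404665806877483
bar ang 95.22839630348162 tail [0.5406 0.0119 0.055 ]
lat bar [-0.0019 -0.002  -0.002  -0.002  -0.0062] tcp lat -0.0007538972517485839 tail out 0.16124710810286363 tcp out 0.11354074171321388
[[-0.2182  0.9759]
 [ 0.9759  0.2182]]
```

Emit:
jog_arm:
  turn:
    - [0,0,0]
    - [0,0,0]
    - [0,0,0]
    - [0,0,0]
    - [0,0,0]
    - [0,0,0]
    - [0,0,0]
  translation:
    - [0,0,0]
    - [0,0,0]
    - [0,0,0]
    - [-0.008,0,0]
    - [-0.018,0,0]
    - [-0.028,0,0]
    - [-0.035,0,0]
  grip: [1,1,1,1,1,1,1]
  force: 30

```text
clock: 12.22
tool_pos: [0.5599, -0.0696, 0.0417]
eef_rot: [0.626, 0.78, 0.0, 0.0]
contact_force: [-0.5, 2.4, -0.1]
opening: 0.279
finger_force: 30.0
```

```bash
cat > st.py <<'E'
from h import *
np.set_printoptions(precision=4,suppress=True)
def st(sn=True):
    if sn: snap('wrist')
    s=r.get_state(); t=np.array(s['tool_pos']); f=np.array(s['contact_force'])
    x=np.array([-.2164,.9763]); n=np.array([.9763,.2164]); m=np.array([.5774,-.1451])
    print(s['clock'],t,'out',(t[:2]-m)@x,'lat',(t[:2]-m)@n,'F out',f[:2]@x,'F lat',f[:2]@n,f[2],s['moment'],s['opening'])
if __name__=='__main__': st()
E
python3 st.py
```

```text
12.275 [ 0.5601 -0.0707  0.0417] out 0.07636843652018695 lat -0.0008352633195732346 F out 0.09932144123391116 F lat 0.6452895735793558 0.6213454381594954 [ 0.0385 -0.1941  0.0022] 0.279624488512095
```

Emit:
jog_arm:
  turn:
    - [0,0,0]
    - [0,0,0]
    - [0,0,0]
    - [0,0,0]
    - [0,0,0]
  translation:
    - [-0.008,0,0]
    - [-0.016,0,0]
    - [-0.022,0,0]
    - [-0.027,0,0]
    - [-0.027,0,0]
  grip: [1,1,1,1,1]
  force: 45

```text
clock: 12.9
tool_pos: [0.5651, -0.0921, 0.0417]
eef_rot: [0.625, 0.781, 0.001, -0.002]
contact_force: [-1.7, 7.4, 1.6]
opening: 0.275
finger_force: 45.0
```

```bash
python3 st.py
```

```text
12.95 [ 0.5651 -0.0921  0.0417] out 0.05440077259744512 lat -0.0005315199020863124 F out 7.933805526310916 F lat -0.7398447241217229 1.3302615644074876 [ 1.3633  0.3532 -0.1089] 0.2761197213862513
```

Emit:
jog_arm:
  turn:
    - [0,0,0]
    - [0,0,0]
    - [0,0,0]
    - [0,0,0]
    - [0,0,0]
  translation:
    - [-0.005,0,0]
    - [-0.01,0,0]
    - [-0.014,0,0]
    - [-0.017,0,0]
    - [-0.017,0,0]
  grip: [1,1,1,1,1]

```text
clock: 13.58
tool_pos: [0.5676, -0.1032, 0.0417]
eef_rot: [0.623, 0.782, 0.004, -0.005]
contact_force: [-5.6, 16.5, 5.2]
opening: 0.275
finger_force: 45.0
```

```bash
python3 st.py
```

```text
13.625 [ 0.5676 -0.1032  0.0417] out 0.04307081583025596 lat -0.0004814636199071099 F out 17.115788358942616 F lat -2.379433045518327 3.9310110888038565 [ 3.0546  1.0156 -0.2897] 0.27986425058698094
```

Emit:
jog_arm:
  turn:
    - [0,0,0]
    - [0,0,0]
    - [0,0,0]
  translation:
    - [-0.003,0,0]
    - [-0.003,0,0]
    - [-0.003,0,0]
  grip: [1,1,1]

```text
clock: 14.0
tool_pos: [0.5676, -0.1033, 0.0417]
eef_rot: [0.622, 0.783, 0.005, -0.006]
contact_force: [-8.1, 20.9, 6.4]
opening: 0.275
finger_force: 45.1
```

```bash
python3 - <<'E'
from st import *
st()
im=snap('scene'); print([(np.round(d['position'],4),d['p']) for d in models.place_of('scene','bar_mark')][:4])
cv2.imwrite('pics/c5.png',cv2.resize(im[145:235,180:270],(600,600),interpolation=2)[:,:,::-1])
E
```

```text
14.05 [ 0.5677 -0.1032  0.0417] out 0.042977971707831256 lat -0.0004585712321039735 F out 21.087732592570433 F lat -2.305206535098901 5.711005359022873 [ 3.971   1.3648 -0.2781] 0.27914601901378505
[(array([0.4458, 0.2411, 0.0088]), 0.97), (array([0.3638, 0.4625, 0.0025]), 0.73), (array([0.3152, 0.1401, 0.008 ]), 0.66), (array([0.2403, 0.3166, 0.0174]), 0.57)]
```

View pics/c5.png

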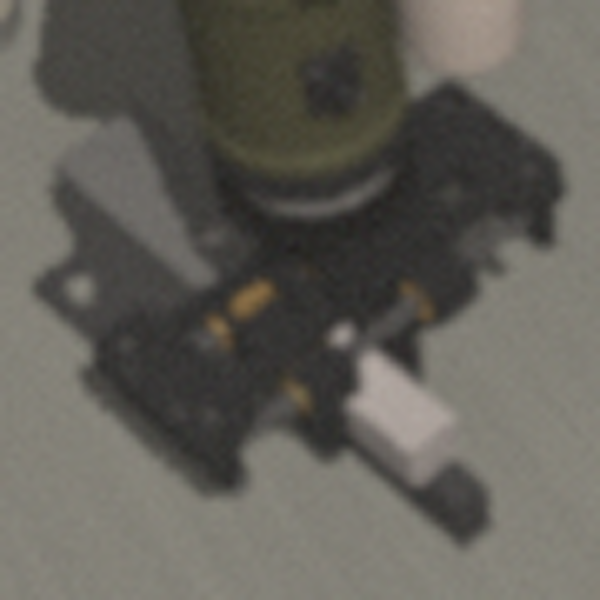

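No movement with 4 N more, so the bar is bottomed at about 21 N. Travel from the regrasp matches 90 mm. I'll relax, release, lift straight up and go over the pin.

Emit:
jog_arm:
  turn:
    - [0,0,0]
    - [0,0,0]
    - [0,0,0]
    - [0,0,0]
    - [0,0,0]
    - [0,0,0]
    - [0,0,0]
    - [0,0,0]
    - [0,0,0]
    - [0,0,0]
    - [0,0,0]
    - [0,0,0]
    - [0,0,0]
    - [0,0,0]
  translation:
    - [0.007,0,0]
    - [0.0125,0,0]
    - [0.0125,0,0]
    - [0.0125,0,0]
    - [0.0125,0,0]
    - [0.0125,0,-0.05]
    - [0.0125,0,-0.1]
    - [0.0125,0,-0.155]
    - [0.06,-0.03,-0.158]
    - [0.1,-0.06,-0.158]
    - [0.14,-0.09,-0.158]
    - [0.17,-0.105,-0.158]
    - [0.17,-0.105,-0.158]
    - [0.17,-0.105,-0.158]
  grip: [1,1,0.5,0.5,0.5,0.5,0.5,0.5,0.5,0.5,0.5,0.5,0.5,0.5]

```text
clock: 15.9
tool_pos: [0.4312, 0.0279, 0.1998]
eef_rot: [0.626, 0.78, 0.0, 0.001]
contact_force: [0.3, -0.0, 0.6]
opening: 0.501
finger_force: 0.0
```

```bash
python3 - <<'E'
from h import *
np.set_printoptions(precision=4,suppress=True)
im=snap('wrist'); s=r.get_state(); p=cams.camera_params('wrist'); sc=snap('scene'); tp=snap('top'); print(s['clock'],s['tool_pos'],R.from_quat(s['eef_rot']).as_matrix()[:2,:2])
for c in('wrist','scene','top'):
  for n in('pin','pin_tip','pinblock','bar_mark','receiver_pinhole','receiver_mouth'): print(c,n,[(np.round(d['position'],4),d['p']) for d in models.place_of(c,n)][:2])
print(proj(p,[.431,.027,.082]))
o=np.hstack([cv2.resize(sc[150:230,180:260],(240,240),interpolation=2),cv2.resize(tp[145:205,300:360],(240,240),interpolation=2)])
o=np.hstack([cv2.copyMakeBorder(o,0,0,0,0,0)]);o=cv2.copyMakeBorder(o,0,0,0,80,0)
cv2.imwrite('pics/c6.png',np.vstack([im[80:],o[:240]])[:,:,::-1])
E
```

```text
15.95 [0.4313 0.0277 0.1997] [[-0.2163  0.9763]
 [ 0.9763  0.2163]]
wrist pin [(array([ 0.5809, -0.1482,  0.0061]), 0.66), (array([0.4296, 0.0283, 0.0055]), 0.59)]
wrist pin_tip []
wrist pinblock [(array([0.4316, 0.0296, 0.0011]), 0.62), (array([0.4316, 0.0263, 0.0056]), 0.43)]
wrist bar_mark [(array([0.3074, 0.1431, 0.0092]), 0.91), (array([ 0.5774, -0.145 ,  0.0409]), 0.52)]
wrist receiver_pinhole []
wrist receiver_mouth [(array([ 0.5727, -0.142 ,  0.0308]), 0.58)]
scene pin [(array([0.4294, 0.0262, 0.0077]), 0.55)]
scene pin_tip [(array([ 0.6119, -0.4196, -0.0031]), 0.33)]
scene pinblock [(array([0.4288, 0.0298, 0.0015]), 0.9)]
scene bar_mark [(array([0.4454, 0.2401, 0.0085]), 0.92), (array([0.2402, 0.317 , 0.0145]), 0.91)]
scene receiver_pinhole [(array([ 0.5818, -0.1882,  0.0639]), 0.69)]
scene receiver_mouth [(array([ 0.5786, -0.1447,  0.029 ]), 0.98), (array([ 0.5745, -0.1475, -0.0003]), 0.34)]
top pin []
top pin_tip []
top pinblock []
top bar_mark [(array([0.4448, 0.2323, 0.0086]), 0.7), (array([0.2396, 0.3137, 0.0143]), 0.69)]
top receiver_pinhole [(array([ 0.4097, -0.2845,  0.0035]), 0.73), (array([ 0.588 , -0.1927,  0.0679]), 0.68)]
top receiver_mouth [(array([ 0.5786, -0.1462,  0.0259]), 0.68), (array([ 0.5761, -0.147 ,  0.0004]), 0.51)]
[281.5454 208.4637]
```

View pics/c6.png

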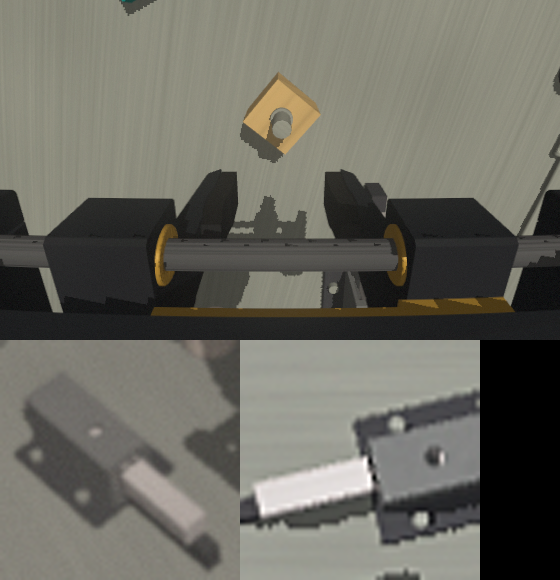

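The wrist view shows the knob top at (282,208), where (0.431, 0.027, 0.082) should project. The scene and top crops show the bar home, with its line at the mouth. Now I'll grip the pin.

Emit:
jog_arm:
  turn:
    - [0,0,0]
    - [0,0,0]
    - [0,0,0]
    - [0,0,0]
    - [0,0,0]
    - [0,0,0]
    - [0,0,0]
    - [0,0,0]
    - [0,0,0]
  translation:
    - [-0.0005,0,0.05]
    - [-0.0005,0,0.09]
    - [-0.0005,0,0.115]
    - [-0.0005,0,0.1265]
    - [-0.0005,0,0.1265]
    - [-0.0005,0,0.1265]
    - [-0.0005,0,0.1265]
    - [-0.0005,0,0.1265]
    - [-0.0005,0,0.1265]
  grip: [0.5,0.5,0.5,0.5,0.5,1,1,1,1]
  force: 25

```text
clock: 18.08
tool_pos: [0.4309, 0.028, 0.0736]
eef_rot: [0.625, 0.78, 0.0, 0.0]
contact_force: [-0.2, 0.2, 3.9]
opening: 0.172
finger_force: 25.0
```

Emit:
jog_arm:
  turn:
    - [0,0,0]
    - [0,0,0]
    - [0,0,0]
    - [0,0,0]
    - [0,0,0]
    - [0,0,0]
    - [0,0,0]
    - [0,0,0]
    - [0,0,0]
    - [0,0,0]
    - [0,0,0]
  translation:
    - [0,0,-0.02]
    - [0,0,-0.05]
    - [0,0,-0.09]
    - [-0.03,0.013,-0.09]
    - [-0.08,0.035,-0.09]
    - [-0.13,0.056,-0.09]
    - [-0.18,0.077,-0.09]
    - [-0.225,0.096,-0.09]
    - [-0.2455,0.105,-0.09]
    - [-0.2455,0.105,-0.09]
    - [-0.2455,0.105,-0.09]
  grip: [1,1,1,1,1,1,1,1,1,1,1]

```text
clock: 19.45
tool_pos: [0.5855, -0.187, 0.163]
eef_rot: [0.624, 0.781, -0.0, -0.001]
contact_force: [0.3, -0.4, -0.8]
opening: 0.169
finger_force: 25.0
```

```bash
python3 - <<'E'
from h import *
np.set_printoptions(precision=4,suppress=True)
im=snap('wrist','w7.png'); s=r.get_state(); p=cams.camera_params('wrist'); print(s['clock'],s['tool_pos'],s['opening'],s['contact_force'])
t=np.array(s['tool_pos']);print('pred hole',proj(p,[.5867,-.189,.067]),'tip',proj(p,t-[0,0,.068]),'mouth',proj(p,[.5774,-.1451,.067]))
for n in('pin_tip','receiver_pinhole','receiver_mouth'): print(n,[(np.round(d['position'],4),d['p']) for d in models.place_of('wrist',n)][:2])
E
```

```text
19.5 [ 0.5857 -0.1867  0.1632] 0.1748279407675931 [-0.7651 -0.2267 -1.6379]
pred hole [283.1761 219.9685] tip [282.7404 230.957 ] mouth [284.3013 159.3682]
pin_tip [(array([ 0.5837, -0.1893,  0.097 ]), 0.8)]
receiver_pinhole [(array([ 0.5861, -0.1898,  0.0666]), 0.88), (array([ 0.7644, -0.0209,  0.0023]), 0.32)]
receiver_mouth []
```

View pics/w7.png

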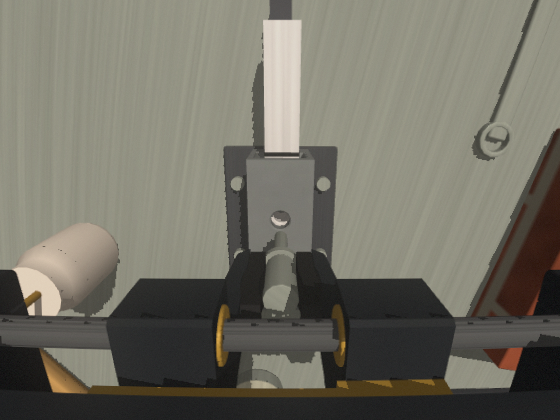

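The wrist view shows the pin hole at (281,219) and the tip just below it at about (280,233). Both have the same 2 px sideways bias, so the lateral fit is good. I'll make a small correction and lower.

Emit:
jog_arm:
  turn:
    - [0,0,0]
    - [0,0,0]
    - [0,0,0]
    - [0,0,0]
    - [0,0,0]
    - [0,0,0]
  translation:
    - [-0.0015,0.0005,0.01]
    - [-0.0015,0.0005,0.02]
    - [-0.0015,0.0005,0.03]
    - [-0.0015,0.0005,0.04]
    - [-0.0015,0.0005,0.05]
    - [-0.0015,0.0005,0.05]
  grip: [1,1,1,1,1,1]

```text
clock: 20.4
tool_pos: [0.5868, -0.1898, 0.1122]
eef_rot: [0.625, 0.781, -0.0, -0.001]
contact_force: [-0.9, -0.9, -0.0]
opening: 0.172
finger_force: 25.0
```

Emit:
jog_arm:
  turn:
    - [0,0,0]
    - [0,0,0]
    - [0,0,0]
    - [0,0,0]
  translation:
    - [0,0,0.007]
    - [0,0,0.013]
    - [0,0,0.019]
    - [0,0,0.019]
  grip: [1,1,1,1]

```text
clock: 20.9
tool_pos: [0.5871, -0.1899, 0.0937]
eef_rot: [0.625, 0.78, -0.0, -0.0]
contact_force: [-0.5, 0.1, -0.5]
opening: 0.173
finger_force: 25.0
```

Nothing is resisting, so I'll release and lift away.

Emit:
jog_arm:
  turn:
    - [0,0,0]
    - [0,0,0]
    - [0,0,0]
    - [0,0,0]
    - [0,0,0]
    - [0,0,0]
    - [0,0,0]
    - [0,0,0]
    - [0,0,0]
  translation:
    - [0,0,0]
    - [0,0,0]
    - [0,0,0]
    - [0,0,0]
    - [0,0,-0.04]
    - [0,0,-0.09]
    - [0,0,-0.14]
    - [0,0,-0.14]
    - [0,0,-0.14]
  grip: [0.6,0.6,0.6,0.6,0.6,0.6,0.6,0.6,0.6]

```text
clock: 22.02
tool_pos: [0.5868, -0.1902, 0.2337]
eef_rot: [0.625, 0.78, -0.001, -0.0]
contact_force: [0.4, -0.8, -1.1]
opening: 0.402
finger_force: 0.0
```

```bash
python3 - <<'E'
from h import *
np.set_printoptions(precision=4,suppress=True)
im=snap('wrist'); s=r.get_state(); p=cams.camera_params('wrist'); sc=snap('scene'); print(s['clock'],s['tool_pos'],s['opening'],s['contact_force'])
print('pred knob top',proj(p,[.5867,-.1895,.101]),'if 15mm high',proj(p,[.5867,-.1895,.116]))
for c in('wrist','scene'):
  for n in('pin','pin_tip','bar_mark'): print(c,n,[(np.round(d['position'],4),d['p']) for d in models.place_of(c,n)][:2])
a=cv2.resize(im[80:380],(400,300)) if 0 else im[100:340,160:400]
cv2.imwrite('pics/c8.png',np.hstack([cv2.resize(a,(400,400)),cv2.resize(sc[140:230,175:265],(400,400),interpolation=2)])[:,:,::-1])
E
```

```text
22.075 [ 0.5864 -0.1901  0.2329] 0.40079318833411615 [ 0.0383 -0.6205  0.139 ]
pred knob top [283.0951 202.1901] if 15mm high [283.1847 207.5602]
wrist pin [(array([ 0.5861, -0.1903,  0.0227]), 0.94), (array([ 0.4132, -0.2839,  0.0022]), 0.4)]
wrist pin_tip []
wrist bar_mark [(array([ 0.5802, -0.1439,  0.0402]), 0.64)]
scene pin [(array([ 0.6099, -0.4171, -0.0017]), 0.68)]
scene pin_tip []
scene bar_mark [(array([ 0.5784, -0.1444,  0.0423]), 0.93), (array([0.3159, 0.1375, 0.0069]), 0.72)]
```

View pics/c8.png

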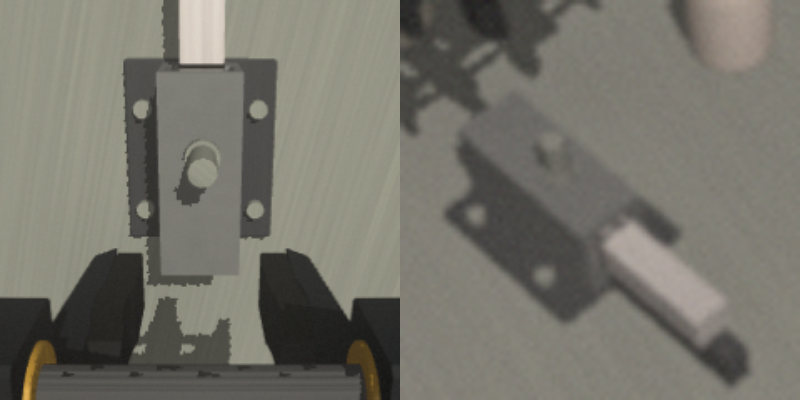

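The pin's flange sits on the receiver: its knob top is at about (281,203), against a predicted 202 for fully down. The dark line is at the mouth and the gripper is clear.

```bash
python3 -c "
from plant import r
print(r.finish_job())"
```

```text
the job is handed in; nothing more can be done
None
```

The bar is bottomed in the receiver with its line at the mouth, and the lock pin is down through it with its head on the receiver. Nothing else was moved, and the job was handed in at about 22 s; no verdict came back.

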